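# Space the slats of a vent panel with a bridge spacer

### The job

One slat of the vent panel is already screwed down at one end; set the two loose slats parallel to it at equal 40 mm gaps. Pick up the bridge-shaped wooden spacer by its handle and stand it over the nearer loose slat, thick leg towards the screwed-down slat, draw it that way until the thick leg meets that slat, then lift it and step it on to do the same with the second loose slat against the first, and leave the spacer standing there over the second slat.

Things in the scene. Friction and masses are not known exactly. Their poses are not given: they have to be found in the camera images.
- spacer_grip (a point): Centre of the handle of the wooden bridge spacer, 70 (x) by 82 (y) by 90 mm high, 0.18 kg; 70 mm above its feet. Handle 50 (x) by 32 (y) mm, top 43 mm: grip across y. Legs along x, 34 mm high: thick y +19 to +41 mm, thin y -29 to -41; a slat fits loosely between. Thick leg on one slat, thin leg pushing the next: gap 40. z up, +y starts roughly to robot's left. Not the knobbed sanding block or plain block.
- fixed_slat (a point): Centre of the dark wood slat screwed to the panel (two screw heads on top), fixed; 200 (x) by 30 (y) by 24 mm high. The panel's top face is 12 mm below this point; panel 240 by 300 by 12 mm plywood, fixed to the bench, from y = +25 to -275 mm here. The row runs from here to this frame's -y (robot's right). A flat pencil lies on the panel's far end.
- slat_a_mid (a point): Centre of the first loose slat, next to the screwed-down one: dark wood, 200 (x) by 30 (y) by 24 mm high, about 0.11 kg, lying on the panel, its +y towards the screwed-down slat. The gap between them starts too wide. Spaced right, centres are 70 mm apart.
- slat_b_mid (a point): Centre of the second loose slat, beyond the first: same size and axes as the first. A much shorter dark offcut elsewhere on the bench does not belong to the row.
There are look-alikes about, which are no part of the job. What is shaped like the part that bears spacer_grip but yellow is not meant. What is shaped like the part that bears slat_a_mid but orange is not meant.

How it is judged:
By the outcome, as a careful person would: the job done as asked, in the order asked, and still so for the second after the job is handed in, with the robot touching nothing.
It also fails if it takes over 51 s, if anything falls off the work surface, if the arm or the gripper's body presses on something with over 40 N, if the wrist force passes 120 N, or if a joint passes its speed limit or range.

### The arm

A 6-joint arm with a two-finger parallel gripper is mounted at the origin on the work surface. World frame = base frame: x ahead of the robot, y to its left, z up, the work surface at z = 0. Lengths are in m, angles in degrees, forces in N, time in s.
With the tool pointing down it reaches from about 0.3 to 0.75 m from the base axis. Payload 8.5 kg.
Tool frame: the origin (TCP) lies between the finger pads; the fingertips stand 8 mm ahead of it and the grasp point (between the pads) lies 11 mm behind it; y points along the fingers, z is the direction in which the jaws open and shut, and the axes are right-handed (so a half turn about y gives the same grasp; the last joint's range is limited). The gripper opens to 85 mm and grips with 20 to 120 N. Pads are 22 mm wide; open, the fingers measure 114 mm over their backs; the gripper's body (76 mm by 85 mm) begins 54 mm behind the grasp point. The pads swing forward as they close: fully open they stand 13 mm farther back than shut.
Start: joints at [-75.361, 21.807, 74.336, -0, 83.858, -12.336], TCP at [0.249, -0.49, 0.239] pointing down, gripper open.
Joint ranges: [-178.18, 178.18], [-50.72, 133.34], [12.68, 142.11], [-81.47, 261.47], [9.98, 163.14], [-165.26, 165.26]. Speed limits (degrees/s): [136.94, 136.94, 180, 180, 180, 180].

### API

Orientations are given as a 3x3 rotation matrix whose columns are the frame's x, y, z axes.
In Python, from rig import env, get_image gives the robot as it stands.
- The arm moves only by the tool move_arm, never from a script. Its argument "targets" is one flat list of numbers, 6 for each row, row after row: the shift along the tool's x, y, z in mm, then the turn, a rotation vector about the tool's x, y, z in rad. A call has exactly 5 rows; each row shifts and turns the commanded pose from where the row before left it, along the tool's axes as they then stand; what a row does not reach is not made up. A row lasts 1/8 s, in which the tool goes at most 62.5 mm and 10.7 degrees, less where a joint would pass 70% of its speed; a pose out of reach is approached as far as the arm can. A call is refused whole if a number of a shift passes 62.5 or a number of a turn 0.188, either way. A call with a gripper value outside its range is refused whole. "hand" is the opening, from -1 (shut) to 1 (fully open), so that 0 is half open, set as the call begins (left out, the last holds). The fingers move at their own pace and stop on an object; "squeeze" is the grip in N (left out, the last holds). Time passes only in rows, so rows that do not move let the fingers close, or fill a call up. It gives the time, the measured TCP pose, the force and the opening at its end, in the units of the state.
- env.observe(): the state, without advancing time (a new reading comes with each control period).
- get_image(name): name is "side" or "top"; returns a dict with "pixels" (420x560x3 uint8, red, green, blue), "z_map" (420x560 float32, m along the optical axis (not along the pixel's ray), 0 where there is no reading), "intrinsics" (3x3 intrinsics, pixels), "R" (3x3) and "t" (3): a world point X has camera coordinates R X + t. Camera axes: x right, y down, z forward; pixel columns grow to the right and rows downward; lengths in m; the calibration is good to about 2 mm. A picture is of the moment at which its call begins.
- env.close_job(): hands the job in, once; it reports no verdict.
The state is a dict: "time_s": time; "q": joint angles; "qvel": joint speeds; "joint_efforts": joint torques, N m; "position": TCP position; "tool_rot": TCP orientation; "ft_force": force on the tool from outside, world axes, zero at the start; "wrist_torque": the same for the moment, N m; "grip_width": finger opening in m.
Only numpy, scipy, OpenCV 4.12 (cv2) and the standard library are available. Lean on these libraries where they do the work, as an engineer would, in place of code of your own. Each camera call takes 0.05 s, during which the arm holds its last target.

## Working session

There is one attempt and no reset: what is moved stays moved. The work goes in short steps, Python scripts to look and compute and a tool call to move; the robot and the scene stay as the last step left them, time stands still between calls to the robot, and variables do not carry over. Pictures are saved under pics/ and viewed, and the job is handed in when it is done.

Besides the shell and the picture viewer there is one more tool, called after "Emit:" as a command line: name --argument value ..., lists and objects as JSON in quotes. move_arm: Moves the arm, as the interface text tells. Its arguments: {"type":"object","properties":{"targets":{"type":"array"},"hand":{"type":"number"},"squeeze":{"type":"number"}},"required":["targets"]}

```bash
ls; mkdir -p pics
python3 - <<'E'
from rig import env,get_image
import cv2,numpy as np
for n in("top","side"):
    d=get_image(n);cv2.imwrite(f"pics/{n}0.png",d["pixels"][:,:,::-1]);np.savez(f"{n}0.npz",**d)
    print(n,d["intrinsics"],d["R"],d["t"])
s=env.observe();print(s)
E
```

```text
pics
top [[526.89855068   0.         280.10548831]
 [  0.         526.89855068 209.93293244]
 [  0.           0.           1.        ]] [[-0.01040302 -0.9999046   0.00908695]
 [-0.99445223  0.00939418 -0.10476881]
 [ 0.10467345 -0.01012645 -0.99445509]] [0.06072272 0.46997707 1.56794657]
side [[388.3681541    0.         275.98951539]
 [  0.         388.3681541  201.99247505]
 [  0.           0.           1.        ]] [[-0.9806372  -0.19554937  0.01054139]
 [-0.15094691  0.72047908 -0.67684926]
 [ 0.12476259 -0.66533475 -0.73604617]] [0.46921419 0.05791175 1.10233081]
{'time_s': 0.1, 'q': array([-7.53621585e+01,  2.18376237e+01,  7.43798351e+01, -1.01038699e-03,
        8.38578273e+01, -1.23349399e+01]), 'qvel': array([ 0.05276605, -0.10101306, -0.10675313,  0.10851116,  0.01010419,
        0.10860052]), 'joint_efforts': array([ 3.27685659e-03, -4.49218047e+01, -2.31657708e+01, -1.37858569e-04,
        3.73328789e-03,  8.82316620e-07]), 'position': array([ 0.24939723, -0.4899195 ,  0.23877227]), 'tool_rot': array([[-8.91221278e-01, -3.49020768e-04,  4.53568640e-01],
       [-4.53568698e-01,  1.26691090e-03, -8.91220417e-01],
       [-2.63576619e-04, -9.99999137e-01, -1.28740285e-03]]), 'ft_force': array([ 0.84067007, -1.12877141, -0.0463659 ]), 'wrist_torque': array([-0.01428353,  0.00481599, -0.03097153]), 'grip_width': 0.08538697545294494}
```

View pics/top0.png

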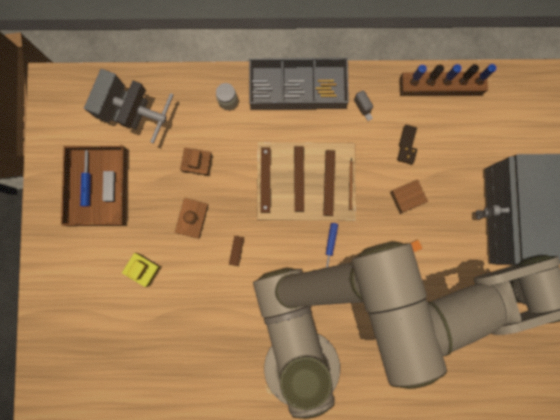

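View pics/side0.png

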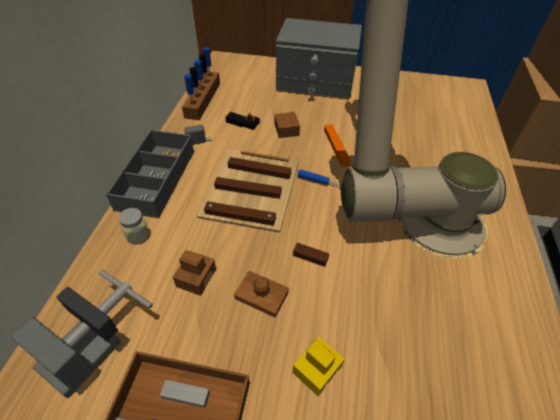

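Top view, candidates for the spacer:
- (196,161): brown block with a bar handle.
- (191,218): block with a round knob, so the sanding block.
- (408,196): plain block.
- (141,269): yellow one.

I choose (196,161). For the slats:
- (265,180): has screws, so it is the fixed slat.
- (299,180): slat A.
- (330,182): slat B.
- (236,251): the short offcut.
- (351,183): the pencil.
- (416,245): orange look-alike.

Next I'll check a close crop and measure.

```bash
cat > h.py <<'E'
import numpy as np,cv2
def cloud(d):
    z=d["z_map"];K=d["intrinsics"];v,u=np.mgrid[:z.shape[0],:z.shape[1]]
    c=np.stack([(u-K[0,2])*z/K[0,0],(v-K[1,2])*z/K[1,1],z],-1)
    return (c-d["t"])@d["R"]
def rect(P):
    (c,s,a)=cv2.minAreaRect((P[:,:2]*1000).astype(np.float32));return np.round(c,1),np.round(s,1),round(a,2)
def slatline(P):
    # midline from pca
    c=P[:,:2].mean(0);_,_,V=np.linalg.svd(P[:,:2]-c);v=V[0]*np.sign(V[0,0]);return c,np.degrees(np.arctan2(v[1],v[0]))
E
python3 - <<'E'
import numpy as np,cv2
from h import *
d=dict(np.load("top0.npz"));s=dict(np.load("side0.npz"))
a=d["pixels"][130:240,160:270,::-1];b=s["pixels"][230:330,160:270,::-1]
cv2.imwrite("pics/crop0.png",np.hstack([cv2.resize(a,(390,390)),cv2.resize(b,(390,390))]))
P=cloud(d)
print("table z",np.median(P[300:340,60:110,2]),"panel",np.median(P[150:210,280:286,2],axis=(0,1)))
h=P[135:190,165:225].reshape(-1,3)
for lo,hi in((.03,.06),(.07,.1)):
    m=h[(h[:,2]>lo)&(h[:,2]<hi)];print(lo,len(m),np.median(m,0),rect(m))
print(np.round(P[145:180:2,178:216:2,2]*1000).astype(int))
for n,(u0,u1) in dict(f=(256,275),a=(288,310),b=(319,341)).items():
    q=P[140:222,u0:u1].reshape(-1,3);m=q[(q[:,2]>.029)&(q[:,2]<.06)];print(n,len(m),np.median(m,0),m.min(0),m.max(0),rect(m),slatline(m))
q=P[140:225,245:365].reshape(-1,3);m=q[(q[:,2]>.006)&(q[:,2]<.018)];print(rect(m),m.min(0),m.max(0))
E
```

```text
table z -0.0005383994756313435 panel 0.011611874942263737
0.03 442 [0.61532682 0.29477164 0.04649054] (array([622.1, 309.4]), array([83.1, 71.2]), 79.89)
0.07 207 [0.61977248 0.30781386 0.0887374 ] (array([621.5, 310. ]), array([33.2, 50.4]), 80.22)
[[  -4    3   -7    5    1    5   -5   -2   -7   -1    5    3   -4    4
     2    0    7    2    1]
 [   1   -2    0   49   47   43   -5    3    0    2   -5   -6   -2   -1
  1608    5   -2    0    4]
 [   0   -6    1   44   50   43   90   94   90   89   43   56   -2    6
     2    0   -5    9    4]
 [  -1    2   -3   46   49   54   90   87   88   91   92   84   45   41
    51   45   44    0   -1]
 [  -6    5    1   41   42   46   87   91   91   91   90   76   45   50
    52   45   54   16    1]
 [   4   -5   -2   45   52   40   87   90   92   88   86   73   48   44
    51   44   45    7   -5]
 [  -1    4    2   51   51   93   84   87   86   93   92   60   44   48
    45   49   34    5    4]
 [  -4   -1   45   42   43   89   90   87   86   85   84   61   50   41
    50   46   34   -7    2]
 [  -3   -4   40   48   41   88   88   89   89   9
[... 1092 characters left out ...]
[ 27.5, 198.7]), 89.57) (array([0.5636522 , 0.09932775]), np.float64(-0.3225579146243214))
a 631 [ 0.56534952 -0.00292813  0.03582481] [ 0.46832534 -0.01795397  0.02900929] [0.66854456 0.01209791 0.05162296] (array([568.4,  -3.1]), array([200.2,  30. ]), 0.13) (array([ 0.56645879, -0.00290575]), np.float64(-0.15540920647336137))
b 646 [ 0.55289285 -0.09399009  0.03566184] [ 0.45543773 -0.11292424  0.02902545] [ 0.65481876 -0.07528073  0.04569426] (array([555.1, -94.1]), array([ 30.5, 199.9]), 86.96) (array([ 0.55391291, -0.09395453]), np.float64(-3.2060246737636886))
(array([559.1, -19.6]), array([365.2, 261.3]), 89.47) [ 0.42727541 -0.20330196  0.00600439] [0.69090915 0.16321467 0.0179983 ]
```

View pics/crop0.png

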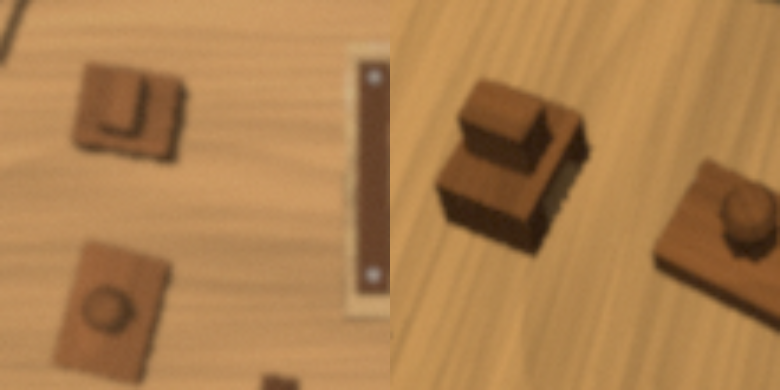

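The crop confirms the bridge with a rectangular handle, and the size measured at (196,161) matches: 83x71 mm body, 33x50 mm handle, top at 89 mm. It sits at (622,310) with yaw about -10°. The heights agree too: slat tops at 36 mm and panel at 12 mm. I'll rotate first, then travel.

```bash
cat >> h.py <<'E'
def plan(x,y,z,zang):
    """offset in tool axes (mm) and turn about tool y (rad) to reach TCP x,y,z(mm), tool z axis at heading zang deg"""
    from rig import env
    s=env.observe();R=s["tool_rot"];p=s["position"]*1000
    h=np.degrees(np.arctan2(R[1,2],R[0,2]));tilt=np.degrees(np.arccos(np.clip(-R[2,1],-1,1)))
    d=np.array([x,y,z])-p
    print("t",round(s["time_s"],2),"p",p.round(1),"heading",round(h,2),"tilt",round(tilt,2),"w",round(s["grip_width"]*1000,1),"F",s["ft_force"].round(1),"M",s["wrist_torque"].round(2))
    print("shift now-axes",(R.T@d).round(1),"turn about y",round(-np.radians((zang-h+180)%360-180),3))
    H=np.radians(zang);R2=np.array([[np.sin(H),0,np.cos(H)],[-np.cos(H),0,np.sin(H)],[0,-1,0]])
    print("shift in goal-axes",(R2.T@d).round(1))
E
python3 -c "
from h import *
plan(622,310,150,-100)"
```

```text
t 0.1 p [ 249.4 -489.9  238.8] heading -63.03 tilt 0.08 w 85.4 F [ 0.8 -1.1 -0. ] M [-0.01  0.   -0.03]
shift now-axes [-694.9   89.7 -543.8] turn about y 0.645
shift in goal-axes [-228.    88.8 -852.5]
```

Emit:
move_arm --targets '[0, 0, 0, 0, 0.161, 0, 0, 0, 0, 0, 0.161, 0, 0, 0, 0, 0, 0.161, 0, 0, 0, 0, 0, 0.161, 0, 0, 0, 0, 0, 0, 0]' --hand 1

```text
time_s: 0.72
position: [0.2494, -0.49, 0.239]
tool_rot: [[-0.985, -0.0, -0.171], [0.171, 0.001, -0.985], [0.0, -1.0, -0.001]]
ft_force: [0.9, -0.2, 0.5]
grip_width: 0.0855
```

```bash
python3 -c "
from h import *
plan(622,310,150,-100)"
```

```text
t 0.72 p [ 249.4 -490.   239. ] heading -99.84 tilt 0.04 w 85.5 F [ 0.9 -0.2  0.5] M [-0.03  0.02  0.  ]
shift now-axes [-230.4   89.5 -851.9] turn about y 0.003
shift in goal-axes [-228.    89.  -852.6]
```

Emit:
move_arm --targets '[-15.3, 0, -56.8, 0, 0, 0, -15.3, 0, -56.8, 0, 0, 0, -15.3, 0, -56.8, 0, 0, 0, -15.3, 0, -56.8, 0, 0, 0, -15.3, 0, -56.8, 0, 0, 0]'

```text
time_s: 1.35
position: [0.3742, -0.2218, 0.2394]
tool_rot: [[-0.986, 0.0, -0.169], [0.169, -0.0, -0.986], [-0.0, -1.0, 0.0]]
ft_force: [1.3, -0.7, 0.1]
grip_width: 0.0855
```

Emit:
move_arm --targets '[-15.3, 0, -56.8, 0, 0, 0, -15.3, 0, -56.8, 0, 0, 0, -15.3, 0, -56.8, 0, 0, 0, -15.3, 0, -56.8, 0, 0, 0, -15.3, 0, -56.8, 0, 0, 0]'

```text
time_s: 1.98
position: [0.4986, 0.0449, 0.2393]
tool_rot: [[-0.986, 0.0, -0.168], [0.168, -0.0, -0.986], [-0.0, -1.0, 0.0]]
ft_force: [0.7, -1.1, 0.6]
grip_width: 0.0852
```

Emit:
move_arm --targets '[-15.3, 0, -56.8, 0, 0, 0, -15.3, 0, -56.8, 0, 0, 0, -15.3, 10, -56.8, 0, 0, 0, -15.3, 20, -50, 0, 0, 0, -15.3, 20, -40, 0, 0, 0]'

```text
time_s: 2.6
position: [0.6187, 0.2884, 0.1883]
tool_rot: [[-0.986, -0.0, -0.167], [0.167, 0.0, -0.986], [0.0, -1.0, 0.0]]
ft_force: [0.3, -0.4, 0.7]
grip_width: 0.0855
```

```bash
python3 -c "
from h import *
plan(622,310,61,-100)"
```

```text
t 2.6 p [618.7 288.4 188.3] heading -99.63 tilt 0.01 w 85.5 F [ 0.3 -0.4  0.7] M [-0.03  0.01 -0.01]
shift now-axes [  0.3 127.3 -21.9] turn about y 0.006
shift in goal-axes [  0.5 127.3 -21.8]
```

Emit:
move_arm --targets '[0, 15, -22, 0, 0.006, 0, 0, 25, 0, 0, 0, 0, 0, 20, 0, 0, 0, 0, 0, 10, 0, 0, 0, 0, 0, 0, 0, 0, 0, 0]'

```text
time_s: 3.22
position: [0.6219, 0.3076, 0.1192]
tool_rot: [[-0.984, -0.001, -0.178], [0.178, -0.0, -0.984], [0.001, -1.0, 0.0]]
ft_force: [-0.2, 0.8, -0.4]
grip_width: 0.0853
```

Run:
```python
from h import *
from rig import get_image
plan(622,310,61,-100)
for n in("top","side"):
    d=get_image(n)
    a=d["pixels"][100:230,130:270] if n=="top" else d["pixels"][150:320,120:290]
    cv2.imwrite(f"pics/{n}1.png",cv2.resize(a[:,:,::-1],(500,500)))
a=cv2.imread("pics/top1.png");b=cv2.imread("pics/side1.png");cv2.imwrite("pics/p1.png",cv2.resize(np.hstack([a,b]),(800,400)))
```

```text
t 3.23 p [621.9 307.6 119.2] heading -100.24 tilt 0.04 w 85.3 F [-0.2  0.8 -0.4] M [-0.03 -0.03  0.02]
shift now-axes [ 0.2 58.2 -2.4] turn about y -0.004
shift in goal-axes [ 0.3 58.2 -2.4]
```

View pics/p1.png

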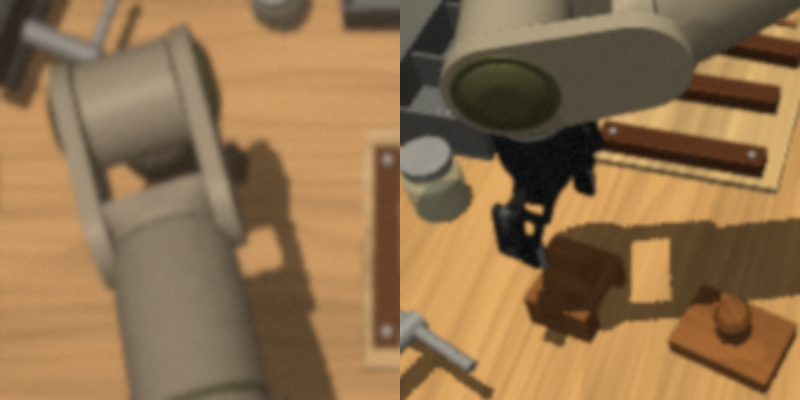

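The open gripper sits above the handle, with the fingers to either side of it along y (right half, around (560,250)). Lowering.

Emit:
move_arm --targets '[0, 12, -2.5, 0, 0, 0, 0, 12, 0, 0, 0, 0, 0, 12, 0, 0, 0, 0, 0, 12, 0, 0, 0, 0, 0, 10, 0, 0, 0, 0]'

```text
time_s: 3.95
position: [0.6224, 0.3104, 0.0603]
tool_rot: [[-0.984, -0.001, -0.178], [0.178, -0.0, -0.984], [0.001, -1.0, 0.0]]
ft_force: [0.1, 0.4, 0.9]
grip_width: 0.0854
```

Emit:
move_arm --targets '[0, 0, 0, 0, 0, 0, 0, 0, 0, 0, 0, 0, 0, 0, 0, 0, 0, 0, 0, 0, 0, 0, 0, 0, 0, 0, 0, 0, 0, 0]' --hand -1 --squeeze 40

```text
time_s: 4.58
position: [0.6229, 0.3106, 0.0621]
tool_rot: [[-0.984, 0.001, -0.178], [0.178, 0.0, -0.984], [-0.001, -1.0, -0.001]]
ft_force: [0.2, 0.2, 4.2]
grip_width: 0.0312
```

Emit:
move_arm --targets '[0, 0, 0, 0, 0, 0, 0, 0, 0, 0, 0, 0, 0, 0, 0, 0, 0, 0, 0, 0, 0, 0, 0, 0, 0, 0, 0, 0, 0, 0]'

```text
time_s: 5.2
position: [0.6229, 0.3106, 0.062]
tool_rot: [[-0.984, 0.001, -0.178], [0.178, 0.0, -0.984], [-0.001, -1.0, -0.001]]
ft_force: [0.3, 0.3, 4.7]
grip_width: 0.031
```

Run:
```python
from h import *
from rig import get_image
plan(567,2,150,-90.4)
d=get_image("side")
cv2.imwrite(f"pics/side2.png",cv2.resize(d["pixels"][150:320,120:290][:,:,::-1],(500,500)))
```

```text
t 5.2 p [622.9 310.6  62. ] heading -100.27 tilt 0.08 w 31.0 F [0.3 0.3 4.7] M [0.05 0.06 0.01]
shift now-axes [-1.000e-01 -8.820e+01  3.135e+02] turn about y -0.172
shift in goal-axes [ 53.7 -88.  308.9]
```

View pics/side2.png

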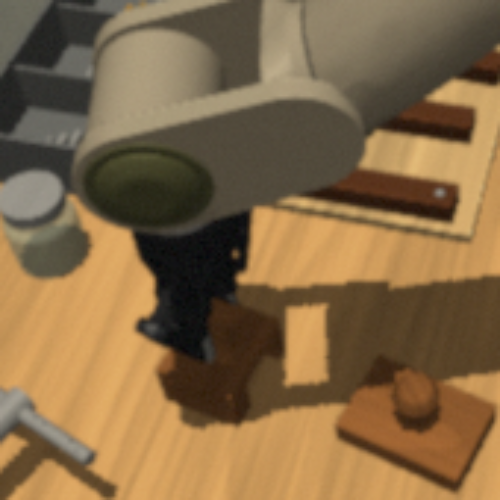

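Emit:
move_arm --targets '[0, -8, 0, 0, 0, 0, 0, -20, 0, 0, 0, 0, 0, -30, 0, 0, -0.086, 0, 0, -30, 0, 0, -0.086, 0, 0, 0, 0, 0, 0, 0]' --squeeze 60

```text
time_s: 5.88
position: [0.6232, 0.3106, 0.1513]
tool_rot: [[-1.0, 0.004, -0.008], [0.008, 0.001, -1.0], [-0.004, -1.0, -0.001]]
ft_force: [-0.3, -0.2, -2.3]
grip_width: 0.0313
```

Run:
```python
from h import *
plan(567,2,150,-90.4)
```

```text
t 5.88 p [623.2 310.6 151.3] heading -90.46 tilt 0.22 w 31.3 F [-0.3 -0.2 -2.3] M [ 0.03 -0.    0.02]
shift now-axes [ 53.7   0.8 309.1] turn about y -0.001
shift in goal-axes [ 54.    1.3 309. ]
```

Emit:
move_arm --targets '[9, 0, 40, 0, 0, 0, 9, 0, 50, 0, 0, 0, 9, 0, 50, 0, 0, 0, 9, 0, 50, 0, 0, 0, 9, 0, 50, 0, 0, 0]'

```text
time_s: 6.5
position: [0.5745, 0.0693, 0.1475]
tool_rot: [[-1.0, -0.003, -0.009], [0.009, 0.0, -1.0], [0.003, -1.0, -0.0]]
ft_force: [-0.2, 0.0, -1.7]
grip_width: 0.0313
```

Emit:
move_arm --targets '[9, 0, 40, 0, 0, 0, 0, 0, 29, 0, 0, 0, 0, 10, 0, 0, 0, 0, 0, 0, 0, 0, 0, 0, 0, 0, 0, 0, 0, 0]'

```text
time_s: 7.12
position: [0.5661, 0.0028, 0.1388]
tool_rot: [[-1.0, -0.001, -0.007], [0.007, 0.0, -1.0], [0.001, -1.0, -0.0]]
ft_force: [0.3, -0.5, -1.1]
grip_width: 0.0316
```

Run:
```python
from h import *
from rig import get_image
plan(567,2,74,-90.4)
d=get_image("side");np.savez("s3.npz",**d)
cv2.imwrite(f"pics/side3.png",cv2.resize(d["pixels"][100:250,170:320][:,:,::-1],(590,590)))
P=cloud(d)
q=P[100:250,170:320].reshape(-1,3)
for lo,hi in((.125,.145),(.1,.125)):
    m=q[(q[:,2]>lo)&(q[:,2]<hi)&(abs(q[:,1])<.06)&(abs(q[:,0]-.567)<.05)];print(len(m),rect(m))
```

```text
t 7.12 p [566.1   2.8 138.8] heading -90.37 tilt 0.06 w 31.6 F [ 0.3 -0.5 -1.1] M [ 0.03 -0.02  0.03]
shift now-axes [-0.9 64.8  0.8] turn about y 0.0
shift in goal-axes [-0.9 64.8  0.8]
178 (array([564.3,   4.1]), array([68.9, 82.3]), 1.37)
324 (array([564.3,   2.8]), array([84.6, 70.7]), 89.71)
```

View pics/side3.png

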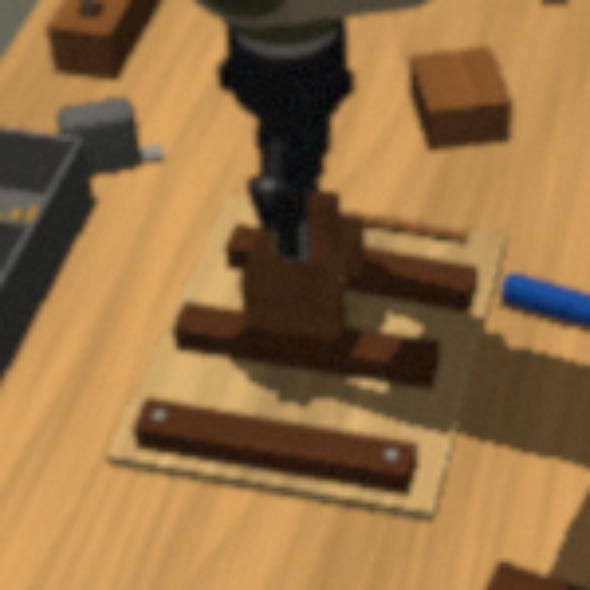

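The spacer hangs level over slat A, its centre at about (565,3). The opening spans y -26 to 22 and slat A spans -18 to 12, so it fits. Lowering.

Emit:
move_arm --targets '[0, 16, 0, 0, 0, 0, 0, 16, 0, 0, 0, 0, 0, 14, 0, 0, 0, 0, 0, 8, 0, 0, 0, 0, 0, 4, 0, 0, 0, 0]'

```text
time_s: 7.8
position: [0.5664, 0.002, 0.0811]
tool_rot: [[-1.0, -0.0, -0.007], [0.007, 0.0, -1.0], [0.0, -1.0, -0.0]]
ft_force: [0.3, 0.3, -0.6]
grip_width: 0.0317
```

Emit:
move_arm --targets '[0, 2, 0, 0, 0, 0, 0, 2, 0, 0, 0, 0, 0, 1, 0, 0, 0, 0, 0, 1, 0, 0, 0, 0, 0, 0, 0, 0, 0, 0]'

```text
time_s: 8.43
position: [0.5663, 0.0018, 0.0753]
tool_rot: [[-1.0, 0.0, -0.007], [0.007, 0.0, -1.0], [-0.0, -1.0, -0.0]]
ft_force: [0.1, -0.2, -2.0]
grip_width: 0.0313
```

Run:
```python
from h import *
plan(567,43,74,-90.4)
```

```text
t 8.43 p [566.3   1.8  75.3] heading -90.42 tilt 0.0 w 31.3 F [ 0.1 -0.2 -2. ] M [-0.02  0.02 -0.03]
shift now-axes [ -0.4   1.3 -41.2] turn about y -0.0
shift in goal-axes [ -0.4   1.3 -41.2]
```

Emit:
move_arm --targets '[0, 0.7, 0, 0, 0, 0, 0, 0.7, 0, 0, 0, 0, 0, 0.3, 0, 0, 0, 0, 0, 0, 0, 0, 0, 0, 0, 0, 0, 0, 0, 0]'

```text
time_s: 9.05
position: [0.5664, 0.0018, 0.0741]
tool_rot: [[-1.0, 0.0, -0.007], [0.007, -0.0, -1.0], [-0.0, -1.0, 0.0]]
ft_force: [-2.9, -0.5, 5.5]
grip_width: 0.0312
```

Feet are on the panel (Fz went from -2 to +5.5 N). Drawing it toward +y, which is tool -z.

Emit:
move_arm --targets '[0, -0.3, -2, 0, 0, 0, 0, 0, -4, 0, 0, 0, 0, 0, -5, 0, 0, 0, 0, 0, -5, 0, 0, 0, 0, 0, -4, 0, 0, 0]'

```text
time_s: 9.68
position: [0.5667, 0.0221, 0.0741]
tool_rot: [[-1.0, 0.001, -0.007], [0.007, -0.0, -1.0], [-0.001, -1.0, 0.0]]
ft_force: [-0.5, -2.2, 2.6]
grip_width: 0.0314
```

Emit:
move_arm --targets '[0, 0, -4, 0, 0, 0, 0, 0, -4, 0, 0, 0, 0, 0, -4, 0, 0, 0, 0, 0, -3, 0, 0, 0, 0, 0, -1, 0, 0, 0]'

```text
time_s: 10.3
position: [0.5667, 0.038, 0.0741]
tool_rot: [[-1.0, 0.0, -0.007], [0.007, -0.0, -1.0], [-0.0, -1.0, 0.0]]
ft_force: [0.3, -3.9, 5.4]
grip_width: 0.0312
```

Run:
```python
from h import *
from rig import get_image
plan(567,43,74,-90.4)
d=get_image("side")
cv2.imwrite(f"pics/side4.png",cv2.resize(d["pixels"][100:250,170:320][:,:,::-1],(590,590)))
```

```text
t 10.3 p [566.7  38.   74.1] heading -90.4 tilt 0.03 w 31.2 F [ 0.3 -3.9  5.4] M [-0.63 -0.1  -0.03]
shift now-axes [-0.3  0.1 -5. ] turn about y -0.0
shift in goal-axes [-0.3  0.1 -5. ]
```

View pics/side4.png

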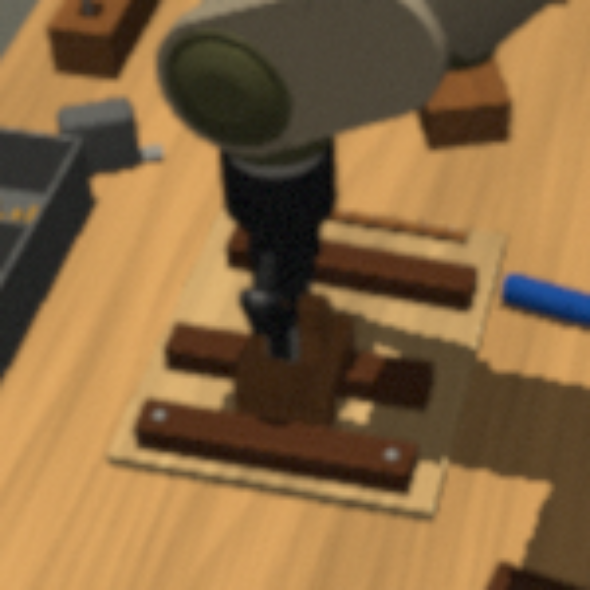

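The spacer now straddles slat A at about (290,370) and has nearly reached the fixed slat. Advancing in 1 mm steps until the force rises.

Emit:
move_arm --targets '[0, 0, -1, 0, 0, 0, 0, 0, -1, 0, 0, 0, 0, 0, -1, 0, 0, 0, 0, 0, -0.7, 0, 0, 0, 0, 0, 0, 0, 0, 0]'

```text
time_s: 10.98
position: [0.5668, 0.0416, 0.0741]
tool_rot: [[-1.0, 0.001, -0.007], [0.007, -0.0, -1.0], [-0.001, -1.0, 0.0]]
ft_force: [-0.0, -2.6, 4.9]
grip_width: 0.0314
```

Emit:
move_arm --targets '[0, 0, -0.5, 0, 0, 0, 0, 0, -0.5, 0, 0, 0, 0, 0, -0.5, 0, 0, 0, 0, 0, 0, 0, 0, 0, 0, 0, 0, 0, 0, 0]'

```text
time_s: 11.6
position: [0.5668, 0.0431, 0.0741]
tool_rot: [[-1.0, 0.001, -0.007], [0.007, -0.0, -1.0], [-0.001, -1.0, 0.0]]
ft_force: [-0.2, -3.7, 5.9]
grip_width: 0.0314
```

Run:
```python
from h import *
plan(567,43,74,-90.4)
```

```text
t 11.6 p [566.8  43.1  74.1] heading -90.41 tilt 0.03 w 31.4 F [-0.2 -3.7  5.9] M [-0.52 -0.1  -0.  ]
shift now-axes [-0.2  0.1  0.1] turn about y -0.0
shift in goal-axes [-0.2  0.1  0.1]
```

Emit:
move_arm --targets '[0, 0, -0.4, 0, 0, 0, 0, 0, -0.4, 0, 0, 0, 0, 0, -0.4, 0, 0, 0, 0, 0, 0, 0, 0, 0, 0, 0, 0, 0, 0, 0]'

```text
time_s: 12.22
position: [0.5668, 0.0442, 0.0741]
tool_rot: [[-1.0, 0.001, -0.007], [0.007, -0.0, -1.0], [-0.001, -1.0, 0.0]]
ft_force: [-1.2, -4.5, 5.4]
grip_width: 0.0313
```

Run:
```python
from h import *
plan(567,43,74,-90.4)
```

```text
t 12.22 p [566.8  44.2  74.1] heading -90.42 tilt 0.03 w 31.3 F [-1.2 -4.5  5.4] M [-0.64 -0.08 -0.07]
shift now-axes [-0.2  0.1  1.2] turn about y -0.0
shift in goal-axes [-0.2  0.1  1.2]
```

Emit:
move_arm --targets '[0, 0, -0.4, 0, 0, 0, 0, 0, -0.4, 0, 0, 0, 0, 0, 0, 0, 0, 0, 0, 0, 0, 0, 0, 0, 0, 0, 0, 0, 0, 0]'

```text
time_s: 12.85
position: [0.5668, 0.0451, 0.0741]
tool_rot: [[-1.0, 0.001, -0.007], [0.007, -0.0, -1.0], [-0.001, -1.0, 0.0]]
ft_force: [0.9, -4.1, 5.0]
grip_width: 0.0315
```

Run:
```python
from h import *
plan(567,43,74,-90.4)
```

```text
t 12.85 p [566.8  45.1  74.1] heading -90.41 tilt 0.03 w 31.5 F [ 0.9 -4.1  5. ] M [-0.61 -0.12 -0.  ]
shift now-axes [-0.2  0.1  2.1] turn about y -0.0
shift in goal-axes [-0.2  0.1  2.1]
```

Emit:
move_arm --targets '[0, 0, -0.5, 0, 0, 0, 0, 0, -0.5, 0, 0, 0, 0, 0, -0.5, 0, 0, 0, 0, 0, 0, 0, 0, 0, 0, 0, 0, 0, 0, 0]'

```text
time_s: 13.48
position: [0.5668, 0.0466, 0.0741]
tool_rot: [[-1.0, 0.0, -0.007], [0.007, -0.0, -1.0], [-0.0, -1.0, 0.0]]
ft_force: [0.6, -3.8, 4.8]
grip_width: 0.0314
```

Run:
```python
from h import *
from rig import get_image
plan(567,43,74,-90.4)
d=get_image("side");P=cloud(d)
q=P[100:250,170:320].reshape(-1,3)
m=q[(q[:,2]>.029)&(q[:,2]<.06)&(q[:,1]>.07)&(q[:,1]<.13)];print(rect(m))
m=q[(q[:,2]>.052)&(q[:,2]<.064)&(q[:,1]>-.02)&(q[:,1]<.13)&(abs(q[:,0]-.567)<.05)];print(rect(m))
cv2.imwrite(f"pics/side5.png",cv2.resize(d["pixels"][160:230,190:290][:,:,::-1],(800,560),interpolation=cv2.INTER_CUBIC))
```

```text
t 13.47 p [566.8  46.6  74.1] heading -90.41 tilt 0.03 w 31.4 F [ 0.6 -3.8  4.8] M [-0.62 -0.11 -0.03]
shift now-axes [-0.2  0.1  3.6] turn about y -0.0
shift in goal-axes [-0.2  0.1  3.6]
(array([563.7,  95.1]), array([ 49.9, 200.5]), 89.81)
(array([565. ,  46.2]), array([70.1, 85.9]), 0.05)
```

View pics/side5.png

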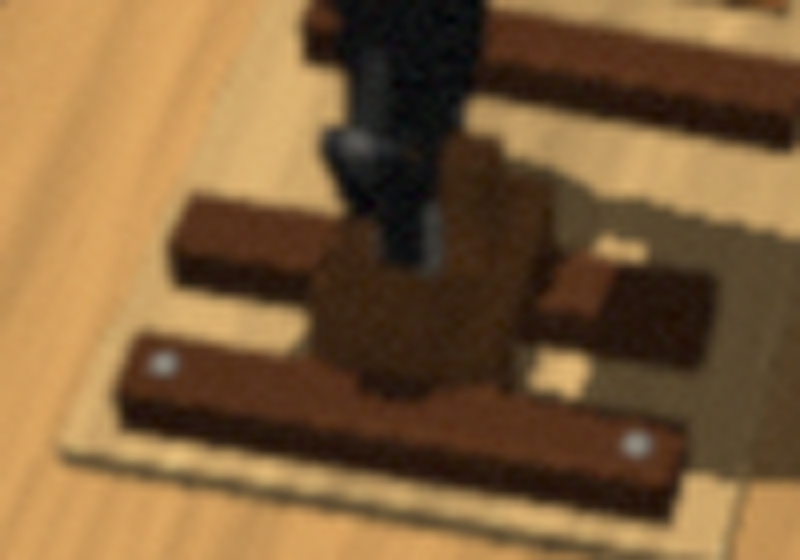

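No contact force yet, and the calibration is only good to 2 mm. Continuing gently.

Emit:
move_arm --targets '[0, 0, -0.5, 0, 0, 0, 0, 0, -0.5, 0, 0, 0, 0, 0, -0.5, 0, 0, 0, 0, 0, 0, 0, 0, 0, 0, 0, 0, 0, 0, 0]'

```text
time_s: 14.15
position: [0.5668, 0.0476, 0.0741]
tool_rot: [[-1.0, 0.0, -0.007], [0.007, -0.001, -1.0], [-0.0, -1.0, 0.001]]
ft_force: [-0.6, -5.9, 6.5]
grip_width: 0.0313
```

Emit:
move_arm --targets '[0, 0, -0.5, 0, 0, 0, 0, 0, -0.5, 0, 0, 0, 0, 0, 0, 0, 0, 0, 0, 0, 0, 0, 0, 0, 0, 0, 0, 0, 0, 0]'

```text
time_s: 14.78
position: [0.5668, 0.0478, 0.0742]
tool_rot: [[-1.0, 0.0, -0.008], [0.008, -0.002, -1.0], [-0.0, -1.0, 0.002]]
ft_force: [-1.5, -10.5, 6.6]
grip_width: 0.0314
```

Run:
```python
from h import *
plan(567,43,74,-90.4)
```

```text
t 14.78 p [566.8  47.8  74.2] heading -90.43 tilt 0.14 w 31.4 F [ -1.5 -10.5   6.6] M [-1.83  0.13 -0.2 ]
shift now-axes [-0.3  0.2  4.8] turn about y -0.001
shift in goal-axes [-0.3  0.2  4.8]
```

Emit:
move_arm --targets '[0, 0, -0.4, 0, 0, 0, 0, 0, -0.3, 0, 0, 0, 0, 0, 0, 0, 0, 0, 0, 0, 0, 0, 0, 0, 0, 0, 0, 0, 0, 0]'

```text
time_s: 15.4
position: [0.5667, 0.0479, 0.0743]
tool_rot: [[-1.0, 0.0, -0.008], [0.008, -0.003, -1.0], [-0.0, -1.0, 0.003]]
ft_force: [-2.2, -13.5, 6.3]
grip_width: 0.0314
```

Run:
```python
from h import *
plan(567,43,74,-90.4)
```

```text
t 15.4 p [566.7  47.9  74.3] heading -90.44 tilt 0.2 w 31.4 F [ -2.2 -13.5   6.3] M [-2.49  0.2  -0.24]
shift now-axes [-0.3  0.3  4.9] turn about y -0.001
shift in goal-axes [-0.3  0.3  4.9]
```

Contact is firm: 13.5 N, and the position has stopped changing. Backing off slightly, then lifting to step on to slat B.

Emit:
move_arm --targets '[0, 0, 1.5, 0, 0, 0, 0, 0, 1.4, 0, 0, 0, 0, -4, 0, 0, 0, 0, 0, -16, 0, 0, 0, 0, 0, -20, 0, 0, 0, 0]'

```text
time_s: 16.02
position: [0.5657, 0.0474, 0.1134]
tool_rot: [[-1.0, -0.003, -0.007], [0.007, 0.001, -1.0], [0.003, -1.0, -0.001]]
ft_force: [-0.4, 0.4, -1.8]
grip_width: 0.0313
```

Emit:
move_arm --targets '[0, -16, 0, 0, 0, 0, 3, 0, 30, 0, 0, 0, 4, 0, 45, 0, 0, 0, 4, 0, 40, 0, 0, 0, 0, 0, 15, 0, 0, 0]'

```text
time_s: 16.65
position: [0.5541, -0.0843, 0.1293]
tool_rot: [[-1.0, -0.002, -0.009], [0.009, 0.001, -1.0], [0.002, -1.0, -0.001]]
ft_force: [-0.5, -1.0, -1.7]
grip_width: 0.031
```

Run:
```python
from h import *
from rig import get_image
plan(556,-87,74,-90.4)
d=get_image("side");np.savez("s6.npz",**d)
cv2.imwrite(f"pics/side6.png",cv2.resize(d["pixels"][100:240,190:330][:,:,::-1],(590,590)))
P=cloud(d);q=P[100:240,170:330].reshape(-1,3)
for y0,y1 in((.07,.13),(.01,.06),(-.13,-.07)):
    m=q[(q[:,2]>.031)&(q[:,2]<.05)&(q[:,1]>y0)&(q[:,1]<y1)&(abs(q[:,0]-.56)<.11)];print(len(m),rect(m),np.median(m,0),slatline(m))
```

```text
t 16.65 p [554.1 -84.3 129.3] heading -90.52 tilt 0.11 w 31.0 F [-0.5 -1.  -1.7] M [ 0.05 -0.03  0.01]
shift now-axes [-2.  55.3  2.8] turn about y -0.002
shift in goal-axes [-1.9 55.3  2.7]
669 (array([563.5, 102.7]), array([ 34.3, 199.8]), 89.12) [0.56150168 0.10496245 0.0365224 ] (array([0.56211672, 0.10415759]), np.float64(-0.7223566260566623))
599 (array([566.7,  32.6]), array([ 33.4, 200. ]), 89.03) [0.5646076  0.03528207 0.03667189] (array([0.56531025, 0.03444783]), np.float64(-0.6755928349680854))
352 (array([553.1, -91.5]), array([ 35. , 199.6]), 87.11) [ 0.52075827 -0.08569954  0.03664891] (array([ 0.54520094, -0.08714142]), np.float64(-2.6393205314434245))
```

View pics/side6.png

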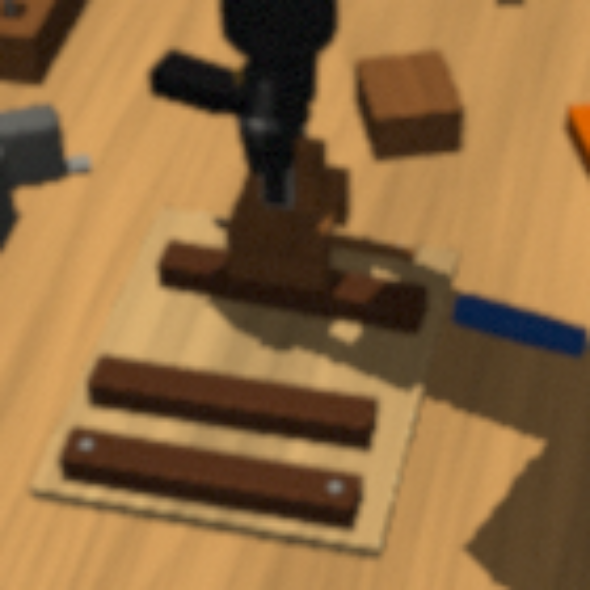

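Slat A now lies 69.7 mm from the fixed slat and parallel to it within about 0.05°. The spacer hangs over slat B at about (280,250), so I'm lowering it.

Emit:
move_arm --targets '[0, 14, 2, 0, 0, 0, 0, 14, 0, 0, 0, 0, 0, 12, 0, 0, 0, 0, 0, 8, 0, 0, 0, 0, 0, 4, 0, 0, 0, 0]'

```text
time_s: 17.32
position: [0.5546, -0.0848, 0.0774]
tool_rot: [[-1.0, -0.001, -0.007], [0.007, 0.0, -1.0], [0.001, -1.0, -0.0]]
ft_force: [-0.4, -0.3, -2.6]
grip_width: 0.0313
```

Emit:
move_arm --targets '[0, 1.5, 0, 0, 0, 0, 0, 0.8, 0, 0, 0, 0, 0, 0, 0, 0, 0, 0, 0, 0, 0, 0, 0, 0, 0, 0, 0, 0, 0, 0]'

```text
time_s: 17.95
position: [0.5547, -0.0851, 0.0757]
tool_rot: [[-1.0, 0.0, -0.007], [0.007, -0.0, -1.0], [-0.0, -1.0, 0.0]]
ft_force: [-0.3, -0.3, -2.3]
grip_width: 0.0313
```

Run:
```python
from h import *
plan(556,-22,74,-90.4)
```

```text
t 17.95 p [554.7 -85.1  75.7] heading -90.41 tilt 0.01 w 31.3 F [-0.3 -0.3 -2.3] M [ 0.05 -0.05  0.03]
shift now-axes [ -0.8   1.7 -63.1] turn about y -0.0
shift in goal-axes [ -0.8   1.7 -63.1]
```

Emit:
move_arm --targets '[0, 0.8, 0, 0, 0, 0, 0, 0.8, 0, 0, 0, 0, 0, 0.2, 0, 0, 0, 0, 0, 0, 0, 0, 0, 0, 0, 0, 0, 0, 0, 0]'

```text
time_s: 18.58
position: [0.5547, -0.0851, 0.0741]
tool_rot: [[-1.0, 0.0, -0.007], [0.007, -0.0, -1.0], [-0.0, -1.0, 0.0]]
ft_force: [-1.9, 0.6, 4.9]
grip_width: 0.0312
```

Run:
```python
from h import *
plan(556,-22,74,-90.4)
```

```text
t 18.57 p [554.7 -85.1  74.1] heading -90.41 tilt 0.01 w 31.2 F [-1.9  0.6  4.9] M [0.1  0.43 0.01]
shift now-axes [ -0.9   0.1 -63.1] turn about y -0.0
shift in goal-axes [ -0.9   0.1 -63.1]
```

Slat A is loose, so force won't show the thick leg meeting it. Contact with the fixed slat began at tool y ≈ 47.5, so contact with slat A should come at y ≈ 47.5 - 70 + 0.1 = -22.4. I'll stop there by position.

Emit:
move_arm --targets '[0, -0.2, -3, 0, 0, 0, 0, 0, -5, 0, 0, 0, 0, 0, -6, 0, 0, 0, 0, 0, -6, 0, 0, 0, 0, 0, -5, 0, 0, 0]'

```text
time_s: 19.2
position: [0.555, -0.0597, 0.0741]
tool_rot: [[-1.0, 0.0, -0.007], [0.007, -0.0, -1.0], [-0.0, -1.0, 0.0]]
ft_force: [-1.3, -1.8, 3.4]
grip_width: 0.0311
```

Emit:
move_arm --targets '[0, 0, -5, 0, 0, 0, 0, 0, -5, 0, 0, 0, 0, 0, -5, 0, 0, 0, 0, 0, -4, 0, 0, 0, 0, 0, -3, 0, 0, 0]'

```text
time_s: 19.82
position: [0.5551, -0.0379, 0.0741]
tool_rot: [[-1.0, 0.0, -0.007], [0.007, -0.0, -1.0], [-0.0, -1.0, 0.0]]
ft_force: [-0.7, -3.9, 3.7]
grip_width: 0.0311
```

Emit:
move_arm --targets '[0, 0, -4, 0, 0, 0, 0, 0, -3, 0, 0, 0, 0, 0, -2, 0, 0, 0, 0, 0, -1, 0, 0, 0, 0, 0, 0, 0, 0, 0]'

```text
time_s: 20.45
position: [0.5551, -0.028, 0.0741]
tool_rot: [[-1.0, 0.0, -0.007], [0.007, 0.0, -1.0], [-0.0, -1.0, -0.0]]
ft_force: [0.1, -2.4, 5.4]
grip_width: 0.0316
```

Run:
```python
from h import *
from rig import get_image
plan(555,-22.4,74,-90.4)
d=get_image("side");np.savez("s7.npz",**d)
cv2.imwrite(f"pics/side7.png",cv2.resize(d["pixels"][140:240,190:330][:,:,::-1],(800,570),interpolation=cv2.INTER_CUBIC))
P=cloud(d);q=P[100:240,170:330].reshape(-1,3)
for y0,y1 in((.07,.13),(.01,.06)):
    m=q[(q[:,2]>.031)&(q[:,2]<.05)&(q[:,1]>y0)&(q[:,1]<y1)&(abs(q[:,0]-.56)<.11)];print(len(m),rect(m),np.median(m,0),slatline(m))
```

```text
t 20.45 p [555.1 -28.   74.1] heading -90.42 tilt 0.01 w 31.6 F [ 0.1 -2.4  5.4] M [-0.4  -0.06  0.06]
shift now-axes [ 0.2  0.1 -5.6] turn about y -0.0
shift in goal-axes [ 0.2  0.1 -5.6]
665 (array([564. , 102.4]), array([ 34.5, 200.5]), 89.09) [0.56023758 0.10423195 0.0366565 ] (array([0.56157283, 0.10416252]), np.float64(-0.9004321645069949))
675 (array([566.5,  30.4]), array([199.7,  40.7]), 0.14) [0.56162873 0.03255475 0.03683088] (array([0.5640669 , 0.03167299]), np.float64(0.2606332311778555))
```

View pics/side7.png

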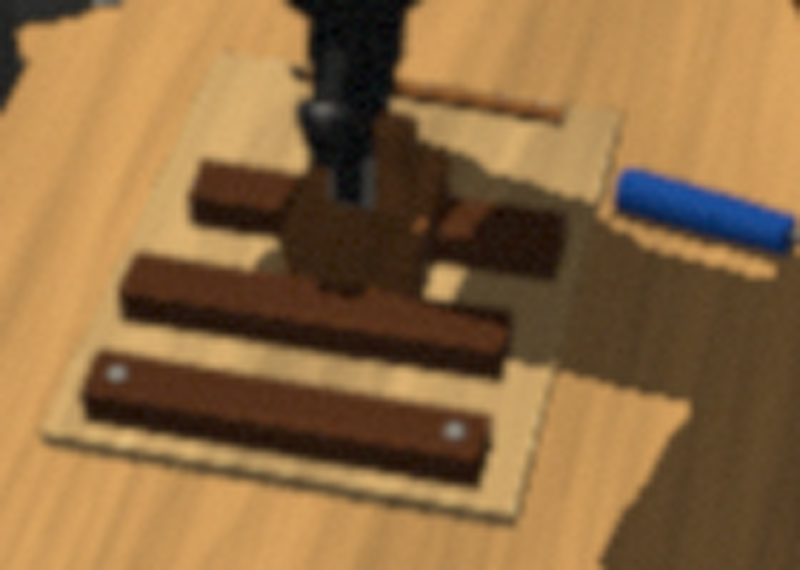

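Emit:
move_arm --targets '[0, 0, -1.5, 0, 0, 0, 0, 0, -1.5, 0, 0, 0, 0, 0, -1, 0, 0, 0, 0, 0, -0.6, 0, 0, 0, 0, 0, 0, 0, 0, 0]'

```text
time_s: 21.12
position: [0.5552, -0.0235, 0.0741]
tool_rot: [[-1.0, 0.0, -0.007], [0.007, -0.0, -1.0], [-0.0, -1.0, 0.0]]
ft_force: [0.9, -4.1, 4.8]
grip_width: 0.0314
```

Run:
```python
from h import *
from rig import get_image
plan(555,-22.4,74,-90.4)
d=get_image("side");np.savez("s8.npz",**d)
```

```text
t 21.12 p [555.2 -23.5  74.1] heading -90.42 tilt 0.01 w 31.4 F [ 0.9 -4.1  4.8] M [-0.56 -0.11  0.02]
shift now-axes [ 0.2  0.1 -1.1] turn about y -0.0
shift in goal-axes [ 0.2  0.1 -1.1]
```

Emit:
move_arm --targets '[0, 0, -0.4, 0, 0, 0, 0, 0, -0.4, 0, 0, 0, 0, 0, -0.3, 0, 0, 0, 0, 0, 0, 0, 0, 0, 0, 0, 0, 0, 0, 0]'

```text
time_s: 21.8
position: [0.5552, -0.0224, 0.0741]
tool_rot: [[-1.0, 0.0, -0.007], [0.007, -0.0, -1.0], [-0.0, -1.0, 0.0]]
ft_force: [0.5, -3.3, 5.8]
grip_width: 0.0313
```

```bash
cat >> h.py <<'E'
def edges(d):
    # subpixel rows of slat A's front (+y) bottom edge and fixed slat back edge along image columns (side view): track via phase correlation vs s7
    r=dict(np.load("s7.npz"))
    def sub(x,box):
        v0,v1,u0,u1=box;return cv2.cvtColor(x["pixels"],cv2.COLOR_RGB2GRAY)[v0:v1,u0:u1].astype(np.float32)
    for n,b in dict(Aleft=(182,200,208,236),Aright=(190,210,265,284),F=(198,228,200,280)).items():
        A,B=sub(r,b),sub(d,b);w=np.eye(2,3,dtype=np.float32)
        cc,w=cv2.findTransformECC(A,B,w,cv2.MOTION_TRANSLATION,(3,200,1e-6),None,3);print(n,w[:,2].round(3),round(cc,3))
E
python3 - <<'E'
from h import *
from rig import get_image
plan(555,-22.4,74,-90.4)
edges(dict(np.load("s8.npz")))
d=get_image("side");np.savez("s9.npz",**d);edges(d)
cv2.imwrite(f"pics/side9.png",cv2.resize(d["pixels"][140:240,190:330][:,:,::-1],(800,570),interpolation=cv2.INTER_CUBIC))
E
```

```text
t 21.8 p [555.2 -22.4  74.1] heading -90.42 tilt 0.02 w 31.3 F [ 0.5 -3.3  5.8] M [-0.52 -0.12 -0.02]
shift now-axes [ 0.2  0.1 -0. ] turn about y -0.0
shift in goal-axes [ 0.2  0.1 -0. ]
Aleft [0.013 0.017] 0.998
Aright [0.152 0.096] 0.986
F [0.014 0.021] 1.0
Aleft [0.033 0.039] 0.996
Aright [0.152 0.1  ] 0.985
F [0.018 0.019] 0.999
```

View pics/side9.png

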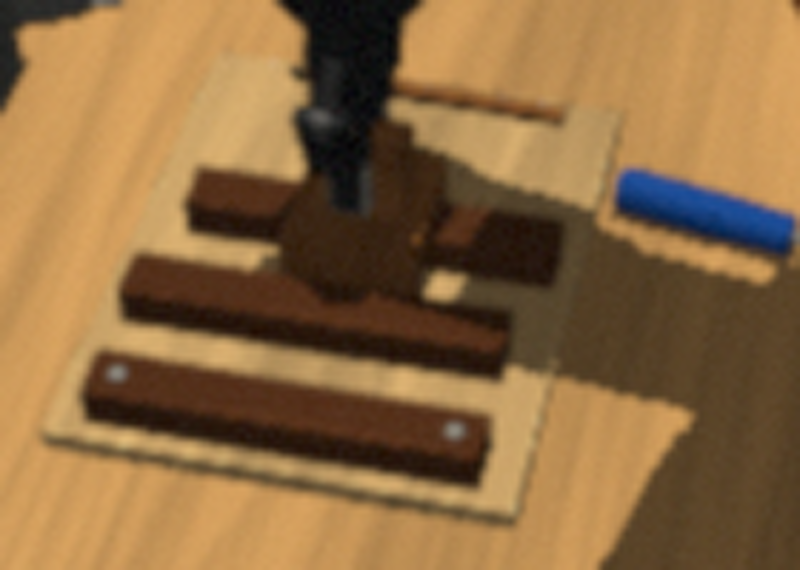

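Slat A hasn't moved yet; the image shift is within 0.04 px. One last 0.2 mm nudge to make sure they meet, then I'll recheck.

Emit:
move_arm --targets '[0, 0, -0.2, 0, 0, 0, 0, 0, 0, 0, 0, 0, 0, 0, 0, 0, 0, 0, 0, 0, 0, 0, 0, 0, 0, 0, 0, 0, 0, 0]'

```text
time_s: 22.48
position: [0.5552, -0.0223, 0.0741]
tool_rot: [[-1.0, 0.0, -0.007], [0.007, -0.0, -1.0], [-0.0, -1.0, 0.0]]
ft_force: [0.8, -3.8, 6.0]
grip_width: 0.0313
```

Run:
```python
from h import *
from rig import get_image
plan(555,-22.4,74,-90.4)
d=get_image("side");edges(d)
```

```text
t 22.48 p [555.2 -22.3  74.1] heading -90.42 tilt 0.01 w 31.3 F [ 0.8 -3.8  6. ] M [-0.57 -0.07 -0.05]
shift now-axes [0.2 0.1 0.1] turn about y -0.0
shift in goal-axes [0.2 0.1 0.1]
Aleft [0.006 0.026] 0.996
Aright [0.141 0.107] 0.985
F [0.025 0.014] 0.999
```

No shift of slat A is visible, and the tool is at the computed contact point to within 0.1 mm. Unloading the downward press, then opening.

Emit:
move_arm --targets '[0, -0.2, 0, 0, 0, 0, 0, 0, 0, 0, 0, 0, 0, 0, 0, 0, 0, 0, 0, 0, 0, 0, 0, 0, 0, 0, 0, 0, 0, 0]'

```text
time_s: 23.15
position: [0.5551, -0.0221, 0.0741]
tool_rot: [[-1.0, -0.0, -0.007], [0.007, 0.0, -1.0], [0.0, -1.0, -0.0]]
ft_force: [1.5, -1.8, 0.3]
grip_width: 0.0317
```

Emit:
move_arm --targets '[0, 0, 0, 0, 0, 0, 0, 0, 0, 0, 0, 0, 0, 0, 0, 0, 0, 0, 0, 0, 0, 0, 0, 0, 0, 0, 0, 0, 0, 0]' --hand 0.4

```text
time_s: 23.78
position: [0.5551, -0.0222, 0.0742]
tool_rot: [[-1.0, -0.0, -0.007], [0.007, 0.0, -1.0], [0.0, -1.0, -0.0]]
ft_force: [0.2, -0.1, -0.2]
grip_width: 0.0594
```

Run:
```python
from h import *
from rig import get_image
plan(555,-22.4,190,-90.4)
d=get_image("side");edges(d)
```

```text
t 23.77 p [555.1 -22.2  74.2] heading -90.42 tilt 0.01 w 59.4 F [ 0.2 -0.1 -0.2] M [0.   0.04 0.01]
shift now-axes [ 1.000e-01 -1.158e+02  2.000e-01] turn about y -0.0
shift in goal-axes [ 1.000e-01 -1.158e+02  2.000e-01]
Aleft [0.029 0.132] 0.989
Aright [0.151 0.132] 0.985
F [0.029 0.02 ] 0.999
```

Emit:
move_arm --targets '[0, -8, 0, 0, 0, 0, 0, -20, 0, 0, 0, 0, 0, -40, 0, 0, 0, 0, 0, -40, 0, 0, 0, 0, 0, -20, 0, 0, 0, 0]'

```text
time_s: 24.45
position: [0.5556, -0.0223, 0.2051]
tool_rot: [[-1.0, 0.004, -0.007], [0.007, -0.001, -1.0], [-0.004, -1.0, 0.001]]
ft_force: [-1.1, -0.2, -0.6]
grip_width: 0.06
```

Emit:
move_arm --targets '[0, 0, 55, 0, 0, 0, 0, 0, 55, 0, 0, 0, 0, 0, 55, 0, 0, 0, 0, 0, 55, 0, 0, 0, 0, 0, 55, 0, 0, 0]'

```text
time_s: 25.08
position: [0.5529, -0.299, 0.2029]
tool_rot: [[-1.0, 0.001, -0.007], [0.007, -0.0, -1.0], [-0.001, -1.0, 0.0]]
ft_force: [0.2, 0.2, 0.5]
grip_width: 0.0594
```

Run:
```python
from h import *
from rig import get_image
plan(555,-300,190,-90.4)
s=get_image("side");t=get_image("top");np.savez("sf.npz",**s);np.savez("tf.npz",**t)
edges(s)
a=cv2.resize(s["pixels"][140:240,190:330],(560,400),interpolation=cv2.INTER_CUBIC)
b=cv2.resize(t["pixels"][130:230,240:370],(520,400),interpolation=cv2.INTER_CUBIC)
cv2.imwrite("pics/f.png",cv2.resize(np.hstack([a,b]),(800,296))[:,:,::-1])
for n,d in(("s",s),("t",t)):
    P=cloud(d);q=P[100:240,170:370].reshape(-1,3)
    for y0,y1 in((.075,.13),(.0,.06),(-.075,-.01)):
        m=q[(q[:,2]>.031)&(q[:,2]<.042)&(q[:,1]>y0)&(q[:,1]<y1)&(abs(q[:,0]-.56)<.12)&(abs(q[:,0]-.557)>.045)];print(n,len(m),rect(m),np.median(m,0).round(4),slatline(m))
    m=q[(q[:,2]>.05)&(q[:,2]<.068)&(abs(q[:,1])<.1)&(abs(q[:,0]-.56)<.06)];print("body",rect(m))
    m=q[(q[:,2]>.09)&(q[:,2]<.115)&(abs(q[:,1])<.1)&(abs(q[:,0]-.56)<.06)];print("handle",rect(m),np.median(m[:,2]))
```

```text
t 25.07 p [ 552.9 -299.   202.9] heading -90.42 tilt 0.04 w 59.4 F [0.2 0.2 0.5] M [ 0.01 -0.01  0.1 ]
shift now-axes [-2.1 12.9  1. ] turn about y -0.0
shift in goal-axes [-2.1 12.9  1. ]
Aleft [-0.027  0.175] 0.987
Aright [-1.476  0.914] 0.702
F [-0.062  0.013] 0.999
s 371 (array([563.8, 102.8]), array([ 33.1, 200.9]), 88.97) [0.6064 0.1045 0.0368] (array([0.56616068, 0.10435018]), np.float64(-0.8794733435090326))
s 330 (array([566.9,  31.8]), array([ 35.8, 200.5]), 88.91) [0.6106 0.0344 0.0364] (array([0.57340732, 0.03453323]), np.float64(-0.533056778581176))
s 294 (array([552.9, -36.6]), array([ 32.4, 200.2]), 89.13) [ 0.505  -0.0339  0.037 ] (array([ 0.54552423, -0.03490361]), np.float64(-0.6338688448218492))
body (array([553.1, -22.7]), array([86.8, 70.1]), 89.26)
handle (array([552.9, -22.5]), array([34.9, 50. ]), 88.49) 0.10206848255239469
t 308 (array([564.4,  99.2]), array([ 27.4, 196.4]), 89.61) [0.6062 0.0985 0.0366] (array([0.56834152, 0.09917185]), np.float64(-0.30870796802510647))
t 282 (array([568.7,  29.7]), array([ 27.5, 199.9]), 89.35) [0.6149 0.0304 0.0365] (array([0.58401329, 0.03012812]), np.float64(-1.572928473491301))
t 141 (array([580.3, -40.1]), array([ 27.8, 144. ]), 89.11) [ 0.6259 -0.0397  0.0358] (array([ 0.62404016, -0.04041853]), np.float64(3.913624923693208))
body (array([554.5, -26.2]), array([81. , 71.2]), 89.31)
handle (array([553.9, -25.1]), array([30., 51.]), 89.16) 0.10148591363471898
```

View pics/f.png

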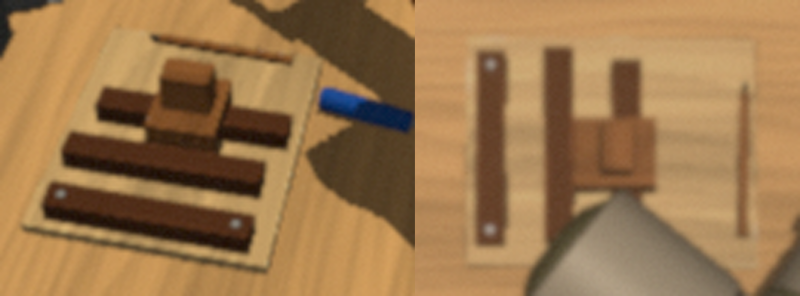

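Left: the spacer stands over slat B with its thick leg against slat A, and the slats look parallel. In the top view the arm still hides the near ends, so I'll move it clear and check once more.

Emit:
move_arm --targets '[40, 0, 35, 0, 0, 0, 50, 0, 35, 0, 0, 0, 50, 0, 35, 0, 0, 0, 50, 0, 35, 0, 0, 0, 40, 0, 30, 0, 0, 0]'

```text
time_s: 25.8
position: [0.3203, -0.466, 0.2029]
tool_rot: [[-1.0, 0.0, -0.007], [0.007, -0.0, -1.0], [-0.0, -1.0, 0.0]]
ft_force: [0.4, 0.4, 0.2]
grip_width: 0.0598
```

Run:
```python
from h import *
from rig import get_image
d=get_image("top")
b=cv2.resize(d["pixels"][120:240,240:370],(650,600),interpolation=cv2.INTER_CUBIC);cv2.imwrite("pics/f2.png",b[:,:,::-1])
# colour-based subpixel slat edges at row bands: darkness profile, using known top plane
K,R,t=d["intrinsics"],d["R"],d["t"]
g=cv2.cvtColor(d["pixels"],cv2.COLOR_RGB2GRAY).astype(np.float32)
def samp(x,ys,z=.036):
    X=np.stack([np.full_like(ys,x),ys,np.full_like(ys,z)],-1)@R.T+t
    return cv2.remap(g,(K[0,0]*X[:,0]/X[:,2]+K[0,2]).astype(np.float32)[None],(K[1,1]*X[:,1]/X[:,2]+K[1,2]).astype(np.float32)[None],cv2.INTER_LINEAR)[0]
for nm,c in (("F",.099),("A",.0297),("B",-.040)):
    out=[]
    for x in np.r_[np.arange(.475,.505,.004),np.arange(.605,.65,.004)]:
        ys=np.arange(c-.027,c+.027,.0005);p=samp(x,ys);bg=np.percentile(p,90);w=np.clip(bg-p,0,None);w[w<.4*w.max()]=0
        out.append((x,(w*ys).sum()/w.sum()))
    o=np.array(out);f=np.polyfit(o[:,0]-.56,o[:,1]*1000,1);print(nm,"y at x=.56:",f[1].round(2),"yaw",np.degrees(f[0]/1000).round(2),"res",np.std(o[:,1]*1000-np.polyval(f,o[:,0]-.56)).round(2))
```

```text
F y at x=.56: 99.42 yaw -0.76 res 0.35
A y at x=.56: 31.31 yaw -0.36 res 0.2
B y at x=.56: -38.16 yaw -0.2 res 0.23
```

View pics/f2.png

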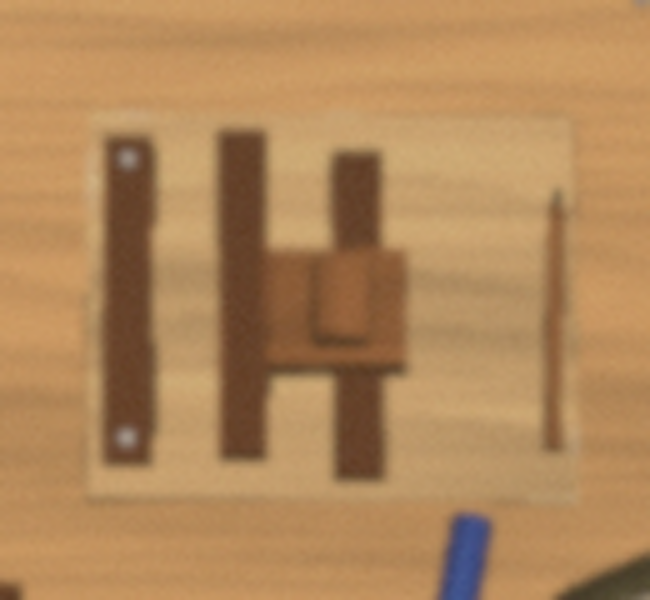

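The top view is clear. Slat centres are at columns 128, 242.5 and 357.5, so the spacings are equal (114.5 and 115 px), and the spacer's thick leg touches slat A. Handing in.

```bash
python3 -c "
from rig import env
print(env.close_job())"
```

```text
the job is handed in; nothing more can be done
None
```

The job is handed in at about 26 s of the 51 s allowed. Both loose slats are set, and the spacer is left standing over the second one, untouched by the robot.

I gripped the spacer by its handle and stood it over slat A. I drew it to the screwed-down slat until the contact force rose to about 13 N. I then lifted it, stood it over slat B and drew it up to slat A. I stopped that second draw by position, because slat A is loose and gives too little resistance to feel.

**Last checks:**
- **Spacing:** The side camera gave 69.8 and about 69.5 mm between slat centres, against 70 wanted. Edges read from the top picture gave equal spacings of 114.5 and 115 px, about 70 mm each.
- **Parallel:** The side camera had the slats parallel within about 0.4°.
- **Disagreement:** A darkness-weighted fit of the top picture gave 68.1 and 69.5 mm, with up to 0.6° between slats. I put this down to the screw heads and shading biasing the screwed-down slat's fit, but I did not prove it.
- **Meeting slat A:** Slat A may have shifted by about 0.4 mm when the gripper opened. That is at the limit of what the camera can resolve.

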